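Load the specimen carrier and lift it level for the microscope

ROBOT

A 6-joint arm with a two-finger parallel gripper is mounted at the origin on the work surface. World frame = base frame: x ahead of the robot, y to its left, z up, the work surface at z = 0. Lengths are in m, angles in rad, forces in N, time in s.
With the tool pointing down it reaches from about 0.35 to 0.975 m from the base axis. Payload 4.9 kg.
Tool frame: the origin (TCP) lies on the centre line of the jaws, within the pads' length; the fingertips stand 11 mm ahead of it and the grasp point (between the pads) lies 8 mm behind it; z points along the fingers, y is the direction in which the jaws open and shut (so a half turn about z gives the same grasp; the last joint's range is limited). The gripper opens to 85 mm and grips with 20 to 120 N. Pads are 22 mm wide; open, the fingers measure 114 mm over their backs; the gripper's body (76 mm by 85 mm) begins 54 mm behind the grasp point. The pads swing forward as they close: fully open they stand 13 mm farther back than shut.
Start: joints at [0.99, 0.053, 1.613, -0, 1.476, -0.119], TCP at [0.278, 0.56, 0.242] pointing down, gripper open.
Joint ranges: [-3.01, 3.01], [-1.01, 2.22], [0.06, 2.58], [-1.02, 4.17], [0.09, 2.62], [-3.14, 3.14]. Speed limits (rad/s): [2.57, 2.57, 3.14, 3.14, 3.14, 3.14].

INTERFACE

Orientations are given as a rotation vector (axis times angle).
In Python, from station import ctrl gives the robot as it stands.
- The arm moves only by the tool send_rows, never from a script. Its argument "series" is a list of rows, each an object of numbers: "tx", "ty", "tz": the shift along the tool's x, y, z in cm; "wx", "wy", "wz": the turn, a rotation vector about the tool's x, y, z in rad; "jaw": the closure, from 0 (fully open) to 1 (shut). In form: [{"tx": .., "ty": .., "tz": .., "wx": .., "wy": .., "wz": .., "jaw": ..}, ...]. A call has 1 to 5 rows; each row shifts and turns the pose as measured when the row begins, along the tool's axes as they then stand; what a row does not reach is not made up. A row lasts 1/8 s, in which the tool goes at most 62.5 mm and 10.7 degrees, less where a joint would pass 70% of its speed; a pose out of reach is approached as far as the arm can. A call is refused whole if a number of a shift passes 6.25 or a number of a turn 0.188, either way. A call with a gripper value outside its range is refused whole. The fingers move at their own pace and stop on an object; "squeeze" is the grip in N (left out, the last holds). Time passes only in rows, so rows that do not move let the fingers close. It gives the time, the measured TCP pose, the force and the opening at its end, in the units of the state.
- ctrl.get_obs(): the state, without advancing time (a new reading comes with each control period).
- ctrl.get_image(name): name is "side" or "top" or "wrist"; returns the picture (400x640x3 uint8, red, green, blue); there is no depth.
- ctrl.camera_info(name): a dict with "mtx" (3x3 intrinsics, pixels), "k1" (the pictures are not rectified: a ray, as slopes to the right and down, at radius r is drawn at 1 + k1 r^2 times it, then the intrinsics apply), "R" (3x3) and "t" (3): a world point X has camera coordinates R X + t. Camera axes: x right, y down, z forward; pixel columns grow to the right and rows downward; lengths in m; the calibration is good to about 2 mm. A picture is of the moment at which its call begins: read the wrist's pose just before it. camera_info takes no time and is no camera call; for the wrist camera it gives the pose at the moment of the call.
- ctrl.finish_job(): hands the job in, once; it reports no verdict.
The state is a dict: "t": time; "q": joint angles; "dq": joint speeds; "effort": joint torques, N m; "tool_pos": TCP position; "tool_rot": TCP orientation; "contact_force": force on the tool from outside, world axes, zero at the start; "wrist_torque": the same for the moment, N m; "opening": finger opening in m.
Only numpy, scipy, OpenCV 4.12 (cv2) and the standard library are available. Lean on these libraries where they do the work, as an engineer would, in place of code of your own. Each camera call takes 0.05 s, during which the arm holds its last target.

TASK

Seat the red round specimen in the matching round pocket of the black carrier while the carrier rests on its stand, and let go of it. Then take the carrier by its steel handle, lift it about 10 cm clear of the stand and keep it there level and still, with both specimens seated in their pockets; the program finishes while the gripper is still holding the carrier up. Leave the yellow square specimen, the amber jar and the grey slide box where they are.

Things in the scene. Friction and masses are not known exactly. Their poses are not given: they have to be found in the camera images.
- round_specimen: loose red resin puck with a small steel disc in its top face, round, 40 mm diameter, 25 mm tall, about 60 g, standing on a fixed 4 mm thick blue mat. Origin: centre of its underside, z up. It shares the mat with the yellow square specimen and the amber jar, in any order, at least 90 mm between centres.
- carrier: loose black plate 190 x 80 mm (its x, y), 12 mm thick, about 0.36 kg empty, with a round pocket on its +x half, a square pocket on its -x half and a steel bar handle over the middle. Origin: centre of the underside, z up; it rests on the stand at 34 mm above the bench and may be turned any way about z.
- round_pocket (a point): centre of the white floor of the round pocket: pocket 43 mm diameter, 8 mm deep with a 1.5 mm chamfer, so a seated puck stands 17 mm proud of the plate. 62 mm from the carrier's centre along its +x, floor 4 mm above the carrier's underside. Axes as the carrier.
- square_pocket (a point): centre of the floor of the square pocket, 39 x 39 mm, 8 mm deep, 62 mm from the carrier's centre along its -x; it already holds the green square specimen. Axes as the carrier.
- handle (a point): centre of the carrier's steel handle bar, 64 mm above the carrier's underside and over its middle. The bar runs along the carrier's y: 66 mm long, 14 mm thick (along the carrier's x), 12 mm tall, carried by two 10 mm posts 26 mm either side of its centre; 46 mm free height between bar and plate. Axes as the carrier.
- square_specimen: loose green square resin block 36 x 36 mm, 25 mm tall, about 60 g, already seated in the carrier's square pocket. Origin: centre of its underside.
- dock: fixed grey and aluminium stand under the carrier, 216 x 100 mm, two cross rails with tops at 34 mm and a 6 mm high stop past each end of the carrier with 5 mm play. Origin: centre of its underside on the bench; same axes as the carrier at the start. The carrier lifts straight up off it.
- spare_square: bystander: loose yellow square resin block 36 x 36 mm, 25 mm tall, on the mat. Origin: centre of its underside.
- jar: bystander: small amber jar with white lid, 36 mm diameter, 48 mm tall, on the mat. Origin: centre of its underside.
- slide_box: bystander: grey closed box 90 x 50 mm, 35 mm tall, lying on the bench beyond. Origin: centre of its underside.
Mind the look-alikes: they are no part of the job. Of the things like the carrier, leave any that is purple; of the rest the larger one is meant. Several things have the shape of the round_specimen; the one meant has the colours described above.

How it is judged:
On the way:
1. the round specimen is seated in the round pocket and let go, with the carrier resting on the stand (distance between round_specimen and round_pocket below 0.004 m and angle between the z axis of round_specimen and the z axis of carrier, either way round below 0.08 rad and contact force between the fingers and round_specimen below 0.1 N and contact force between carrier and dock above 0.5 N and angle between carrier's own z axis and vertical below 0.05 rad), for 0.2 s.
At the end, for the whole second after the job is handed in: Carrier held in the fingers at its handle (within 40 mm), 70 to 150 mm above the stand's rails, within 5 deg of level, still (20 mm/s, 0.15 rad/s), touching nothing else; both specimens flat in their pockets (4 and 5 mm), red one not touched; bystanders within 30 mm of their start, jar upright (z of carrier in the frame of dock between 0.104 and 0.184 m and distance between the grasp point and handle below 0.04 m and angle between carrier's own z axis and vertical below 0.09 rad and linear speed of carrier below 0.02 m/s and angular speed of carrier below 0.15 rad/s and contact force between the fingers and carrier above 2 N and contact force between carrier and dock below 0.1 N and contact force between carrier and jar below 0.1 N and contact force between carrier and slide_box below 0.1 N and contact force between carrier and spare_square below 0.1 N and contact force between the fingers and round_specimen below 0.1 N and distance between round_specimen and round_pocket below 0.004 m and distance between square_specimen and square_pocket below 0.005 m and angle between the z axis of each of round_specimen, square_specimen and the z axis of carrier, either way round below 0.08 rad and distance of each of spare_square, jar, slide_box from where it was at the start of the episode below 0.03 m and angle between jar's own z axis and vertical below 0.2 rad); the arm keeps its last pose, push and grip.
It fails at once if the yellow square specimen is moved more than 30 mm (distance of spare_square from where it was at the start of the episode above 0.03 m).
It fails at once if the jar is moved more than 30 mm or tipped (distance of jar from where it was at the start of the episode above 0.03 m or angle between jar's own z axis and vertical above 0.5 rad).
It fails at once if the slide box is moved more than 30 mm (distance of slide_box from where it was at the start of the episode above 0.03 m).
It also fails if it takes over 61 s, if anything falls off the work surface, if the arm or the gripper's body presses on something with over 40 N, if the wrist force passes 120 N, or if a joint passes its speed limit or range.

## Working session

There is one attempt and no reset: what is moved stays moved. The work goes in short steps, Python scripts to look and compute and a tool call to move; the robot and the scene stay as the last step left them, time stands still between calls to the robot, and variables do not carry over. Pictures are saved under pics/ and viewed, and the job is handed in when it is done.

Besides the shell and the picture viewer there is one more tool, called after "Request:" as name([rows], argument=value, ...), one row to a line, values as JSON. send_rows: Moves the arm, as the interface text tells. Its arguments: {"type":"object","properties":{"series":{"type":"array"},"squeeze":{"type":"number"}},"required":["series"]}

```bash
ls; mkdir -p pics; cat > h.py <<'E'
import numpy as np, cv2
from station import ctrl
def shot(n,f):
    ci=ctrl.camera_info(n); im=ctrl.get_image(n)
    cv2.imwrite(f'pics/{f}.png',cv2.cvtColor(np.asarray(im),cv2.COLOR_RGB2BGR)); np.savez(f'pics/{f}.npz',**{k:np.array(v) for k,v in ci.items() if k in('mtx','k1','R','t')}); return im,ci
def ray(ci,u,v):
    K=np.array(ci['mtx']);k=float(ci['k1'])
    D=np.array([k,0,0,0,0.])
    p=cv2.undistortPoints(np.array([[[u,v]]],float),K,D)[0,0]
    R=np.array(ci['R']);t=np.array(ci['t'])
    return -R.T@t, R.T@np.array([p[0],p[1],1.])
def onz(ci,u,v,z):
    o,d=ray(ci,u,v); return o+d*(z-o[2])/d[2]
def load(f):
    return dict(np.load(f'pics/{f}.npz'))
E
python3 - <<'E'
from h import *
for n in('top','side','wrist'):
    im,ci=shot(n,n+'0'); print(n,ci['mtx'],ci['k1'],-np.array(ci['R']).T@np.array(ci['t']))
print(ctrl.get_obs())
E
```

```text
pics
top [[367.6555816    0.         318.94954666]
 [  0.         367.6555816  199.64940822]
 [  0.           0.           1.        ]] -0.06281876340757644 [ 0.41176701 -0.05010743  0.96005488]
side [[363.32233677   0.         323.05473597]
 [  0.         363.32233677 200.82933601]
 [  0.           0.           1.        ]] -0.022321099968503358 [ 0.25704931 -0.69639763  0.76164274]
wrist [[351.28652254   0.         317.73614947]
 [  0.         351.28652254 195.79069377]
 [  0.           0.           1.        ]] -0.06228851735121894 [0.2115883  0.59133225 0.37274743]
{'t': 0.15, 'q': array([ 9.90034439e-01,  5.32315919e-02,  1.61396207e+00, -1.09933903e-06,
        1.47599294e+00, -1.18979263e-01]), 'dq': array([-0.0009101 , -0.00345381, -0.00613491,  0.00120712,  0.00099504,
       -0.00109764]), 'effort': array([ 6.20463670e-04, -3.94238806e+01, -3.70722985e+01, -1.15270486e-04,
        4.61505406e-03,  2.53352283e-05]), 'tool_pos': array([0.27819965, 0.55915594, 0.24133894]), 'tool_rot': array([-7.18813472e-01, -3.05769192e+00,  2.35225956e-03]), 'contact_force': array([-0.88593126,  0.05360162, -0.44831879]), 'wrist_torque': array([-0.01764635, -0.0280407 ,  0.02872799]), 'opening': 0.08562545976456688}
```

View pics/top0.png

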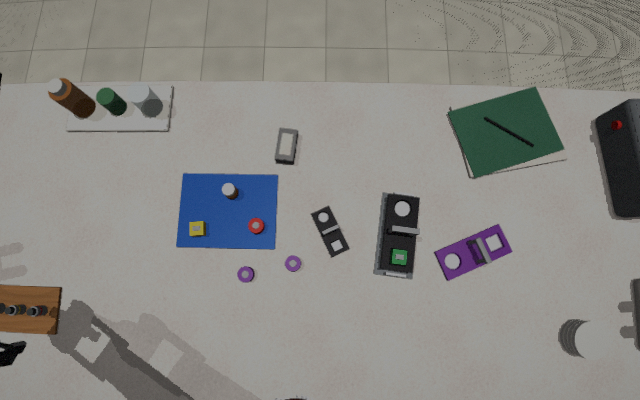

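View pics/side0.png

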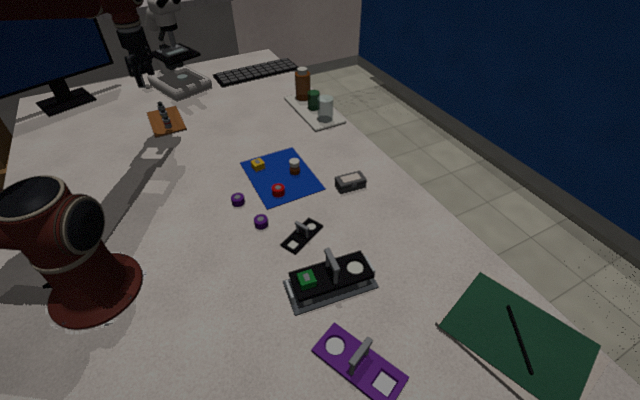

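View pics/wrist0.png

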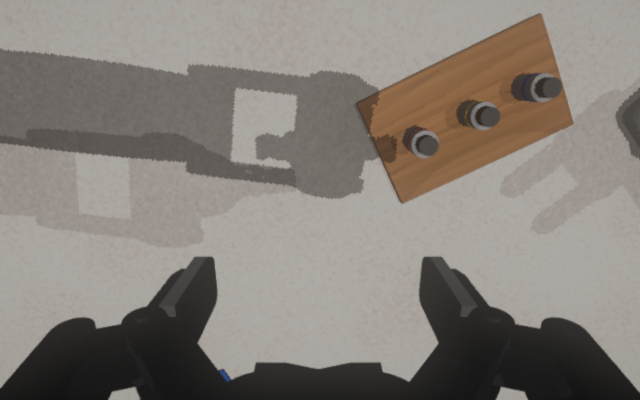

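Top view: round things are the red puck (257,226) and the purple pucks (246,274) and (293,263). Only the first is red with a steel disc. Carriers are the small black one (330,232), the large black one on its stand (399,236) and the purple one (474,252). The larger non-purple one, (399,236) with the green block, is meant. I'll confirm with a crop and measure.

```bash
python3 - <<'E'
from h import *
im=cv2.imread('pics/top0.png'); 
cv2.imwrite('pics/crop0.png',cv2.resize(im[165:300,170:440],None,fx=2.9,fy=2.9,interpolation=cv2.INTER_CUBIC))
hsv=cv2.cvtColor(im,cv2.COLOR_BGR2HSV)
ci=load('top0')
def comp(m,nm,z,box):
    x0,y0,x1,y1=box; mm=np.zeros_like(m);mm[y0:y1,x0:x1]=m[y0:y1,x0:x1]
    n,l,s,c=cv2.connectedComponentsWithStats(mm)
    for i in range(1,n):
        if s[i,4]>25: print(nm,c[i],s[i],onz(ci,*c[i],z).round(4))
R=cv2.inRange(hsv,(0,120,80),(8,255,255))|cv2.inRange(hsv,(172,120,80),(180,255,255))
# filled red
comp(R,'red',0.029,(170,160,290,260))
comp(cv2.inRange(hsv,(50,120,50),(75,255,255)),'green',.063,(370,180,430,290))
comp(cv2.inRange(hsv,(0,0,150),(180,60,255)),'white',.038,(388,195,416,222))
comp(cv2.inRange(hsv,(20,100,80),(35,255,255)),'yel',.029,(170,160,290,260))
E
```

```text
red [255.89928058 225.08633094] [249 218  15  15 139] [0.529  0.1081 0.029 ]
green [399.03658537 256.6097561 ] [392 249  15  16 164] [ 0.4523 -0.2479  0.063 ]
white [401.94155844 208.43506494] [396 202  13  14 154] [ 0.5755 -0.2643  0.038 ]
yel [196.76774194 228.01290323] [190 221  14  15 155] [0.5191 0.2597 0.029 ]
```

View pics/crop0.png

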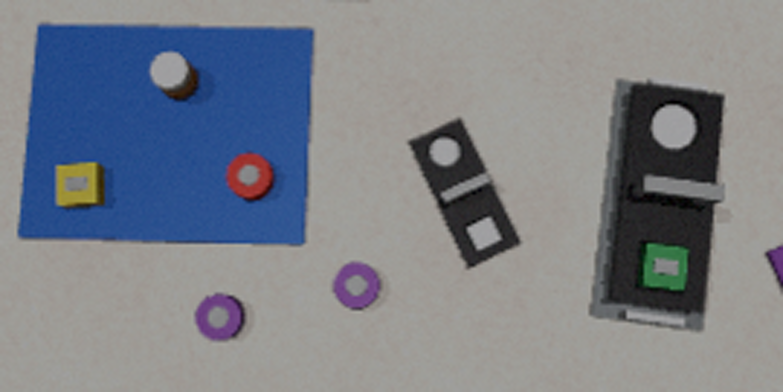

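```bash
cat >> h.py <<'E'
from scipy.spatial.transform import Rotation as Ro
def plan(p,jaw_yaw=None,n=None):
    """p target TCP; jaw_yaw: world angle (deg) of tool y (mod 180). prints total tool-frame delta"""
    o=ctrl.get_obs(); R=Ro.from_rotvec(o['tool_rot']); M=R.as_matrix()
    d=M.T@(np.array(p)-o['tool_pos'])*100
    cur=np.degrees(np.arctan2(M[1,1],M[0,1]))
    print('t',o['t'],'pos',o['tool_pos'].round(4),'jawyaw',cur.round(2),'zax',M[:,2].round(3),'q6',o['q'].round(2)[[0,5]],'open',round(o['opening'],4),'F',o['contact_force'].round(1))
    print('delta cm',d.round(2))
    if jaw_yaw is not None:
        a=(jaw_yaw-cur+90)%180-90
        y=np.radians(cur+a); ty=np.array([np.cos(y),np.sin(y),0]); tz=np.array([0,0,-1.]); T=np.c_[np.cross(ty,tz),ty,tz]
        print('turn',Ro.from_matrix(M.T@T).as_rotvec().round(4))
E
python3 - <<'E'
from h import *
ci=load('top0'); print('jar',onz(ci,230,188,.052), 'slide',onz(ci,287,132,.035))
w=load('wrist0'); print(w['R'].round(3)); o=ctrl.get_obs(); M=Ro.from_rotvec(o['tool_rot']).as_matrix(); print(M.round(3)); print('cam in tool',(M.T@(-w['R'].T@w['t']-o['tool_pos'])).round(4), (w['R']@M).round(3))
plan([0.529,0.107,0.24],0)
E
```

```text
jar [0.61988037 0.17458551 0.052     ] slide [0.77911811 0.03576109 0.035     ]
[[ 0.446  0.895 -0.001]
 [ 0.856 -0.426  0.292]
 [ 0.261 -0.131 -0.956]]
[[-0.895  0.446 -0.001]
 [ 0.446  0.895 -0.001]
 [ 0.    -0.002 -1.   ]]
cam in tool [ 0.074  -0.0011 -0.1314] [[-0.     1.    -0.001]
 [-0.956 -0.001 -0.292]
 [-0.292  0.001  0.956]]
t 0.15 pos [0.2782 0.5592 0.2413] jawyaw 63.54 zax [-0.001 -0.001 -1.   ] q6 [ 0.99 -0.12] open 0.0856 F [-0.9  0.1 -0.4]
delta cm [-42.6  -29.31   0.17]
turn [-1.500e-03  7.000e-04  1.109e+00]
```

Request:
send_rows([
  {"wz": -0.165},
  {"wz": -0.165},
  {"tx": -3, "ty": -4},
  {"tx": -3, "ty": -4},
  {"tx": -3, "ty": -4},
])

```text
invalid input at $.series[0]: expected keys tx, ty, tz, wx, wy, wz, jaw
```

```bash
python3 - <<'E'
from h import *
plan([0.529,0.107,0.24],82.4)
E
```

```text
t 0.15 pos [0.2782 0.5592 0.2413] jawyaw 63.54 zax [-0.001 -0.001 -1.   ] q6 [ 0.99 -0.12] open 0.0856 F [-0.9  0.1 -0.4]
delta cm [-42.6  -29.31   0.17]
turn [-0.0015 -0.0004 -0.3291]
```

Request:
send_rows([
  {"tx": 0, "ty": 0, "tz": 0, "wx": 0, "wy": 0, "wz": -0.165, "jaw": 0},
  {"tx": 0, "ty": 0, "tz": 0, "wx": 0, "wy": 0, "wz": -0.165, "jaw": 0},
  {"tx": -3, "ty": -4, "tz": 0, "wx": 0, "wy": 0, "wz": 0, "jaw": 0},
  {"tx": -3, "ty": -4, "tz": 0, "wx": 0, "wy": 0, "wz": 0, "jaw": 0},
  {"tx": -3, "ty": -4, "tz": 0, "wx": 0, "wy": 0, "wz": 0, "jaw": 0},
])

```text
t: 0.78
tool_pos: [0.3527, 0.4274, 0.2388]
tool_rot: [-0.179, -3.134, 0.007]
contact_force: [0.2, 0.1, 0.0]
opening: 0.0855
```

```bash
python3 - <<'E'
from h import *
plan([0.529,0.107,0.24],82.4)
E
```

```text
t 0.775 pos [0.3527 0.4274 0.2388] jawyaw 83.45 zax [-0.003 -0.004 -1.   ] q6 [ 0.75 -0.71] open 0.0855 F [0.2 0.1 0. ]
delta cm [-21.17 -29.82  -0.03]
turn [-0.0047 -0.0026  0.0184]
```

Request:
send_rows([
  {"tx": -3.5, "ty": -5, "tz": 0, "wx": 0, "wy": 0, "wz": 0, "jaw": 0},
  {"tx": -3.5, "ty": -5, "tz": 0, "wx": 0, "wy": 0, "wz": 0, "jaw": 0},
  {"tx": -3.5, "ty": -5, "tz": 0, "wx": 0, "wy": 0, "wz": 0, "jaw": 0},
  {"tx": -3.5, "ty": -5, "tz": 0, "wx": 0, "wy": 0, "wz": 0, "jaw": 0},
  {"tx": -3.5, "ty": -5, "tz": 0, "wx": 0, "wy": 0, "wz": 0.02, "jaw": 0},
])

```text
t: 1.4
tool_pos: [0.5001, 0.1516, 0.2384]
tool_rot: [-0.207, -3.132, 0.007]
contact_force: [1.3, -0.2, -0.8]
opening: 0.0853
```

```bash
python3 - <<'E'
from h import *
plan([0.529,0.107,0.24],82.4)
E
```

```text
t 1.4 pos [0.5001 0.1516 0.2384] jawyaw 82.43 zax [-0.003 -0.004 -1.   ] q6 [ 0.15 -1.28] open 0.0853 F [ 1.3 -0.2 -0.8]
delta cm [-3.46 -4.04 -0.15]
turn [-0.0046 -0.0022  0.0005]
```

Request:
send_rows([
  {"tx": -3.5, "ty": -4.0, "tz": 0, "wx": -0.0046, "wy": -0.002, "wz": 0, "jaw": 0},
  {"tx": 0, "ty": 0, "tz": 0, "wx": 0, "wy": 0, "wz": 0, "jaw": 0},
])

```text
t: 1.65
tool_pos: [0.531, 0.1023, 0.238]
tool_rot: [-0.217, -3.133, 0.0]
contact_force: [0.0, 0.7, -1.0]
opening: 0.0859
```

```bash
python3 - <<'E'
from h import *
plan([0.529,0.107,0.24],82.4)
im,ci=shot('wrist','wrist1')
hsv=cv2.cvtColor(im,cv2.COLOR_RGB2HSV)
R=cv2.inRange(hsv,(0,120,70),(8,255,255))|cv2.inRange(hsv,(172,120,70),(180,255,255))
n,l,s,c=cv2.connectedComponentsWithStats(R)
for i in range(1,n):
    if s[i,4]>60: print(c[i],s[i],onz(ci,*c[i],.029).round(4))
S=cv2.inRange(hsv,(0,0,90),(180,70,255))
E
```

```text
t 1.65 pos [0.531  0.1023 0.238 ] jawyaw 82.08 zax [-0.001 -0.    -1.   ] q6 [ 0.05 -1.38] open 0.0859 F [ 0.   0.7 -1. ]
delta cm [ 0.26  0.44 -0.2 ]
turn [-0.0003 -0.0007 -0.0057]
[325.1277533 161.8160793] [306 143  39  39 908] [0.5266 0.1093 0.029 ]
```

View pics/wrist1.png

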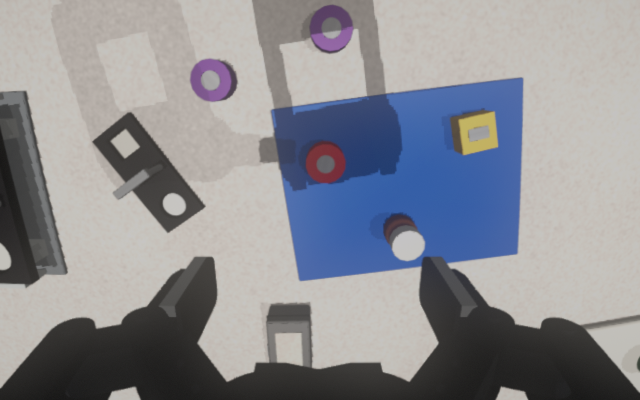

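Request:
send_rows([
  {"tx": 0.3, "ty": 0.6, "tz": 4, "wx": 0, "wy": 0, "wz": 0, "jaw": 0},
  {"tx": 0, "ty": 0, "tz": 4, "wx": 0, "wy": 0, "wz": 0, "jaw": 0},
  {"tx": 0, "ty": 0, "tz": 3, "wx": 0, "wy": 0, "wz": 0, "jaw": 0},
  {"tx": 0, "ty": 0, "tz": 0, "wx": 0, "wy": 0, "wz": 0, "jaw": 0},
])

```text
t: 2.2
tool_pos: [0.5257, 0.1153, 0.1255]
tool_rot: [-0.205, -3.134, -0.003]
contact_force: [-0.4, 0.5, -0.6]
opening: 0.0853
```

```bash
cat >> h.py <<'E'
def red(im,ci,z):
    hsv=cv2.cvtColor(np.asarray(im),cv2.COLOR_RGB2HSV)
    R=cv2.inRange(hsv,(0,120,60),(8,255,255))|cv2.inRange(hsv,(172,120,60),(180,255,255))
    cs,h=cv2.findContours(R,cv2.RETR_CCOMP,cv2.CHAIN_APPROX_NONE)
    for i,c in enumerate(cs):
        if cv2.contourArea(c)>60:
            m=cv2.moments(c);u=m['m10']/m['m00'];v=m['m01']/m['m00']
            print('hole' if h[0][i][3]>=0 else 'outer',round(u,1),round(v,1),cv2.contourArea(c),onz(ci,u,v,z).round(4))
E
python3 - <<'E'
from h import *
plan([0.528,0.109,0.026],82.4)
im,ci=shot('wrist','wrist2'); red(im,ci,.029)
E
```

```text
t 2.2 pos [0.5257 0.1153 0.1255] jawyaw 82.51 zax [-0.001  0.002 -1.   ] q6 [ 0.08 -1.36] open 0.0853 F [-0.4  0.5 -0.6]
delta cm [-0.33 -0.62  9.95]
turn [ 0.002  -0.0014  0.002 ]
outer 310.1 203.9 2515.0 [0.5259 0.1092 0.029 ]
hole 310.1 208.4 599.0 [0.5292 0.1088 0.029 ]
```

View pics/wrist2.png

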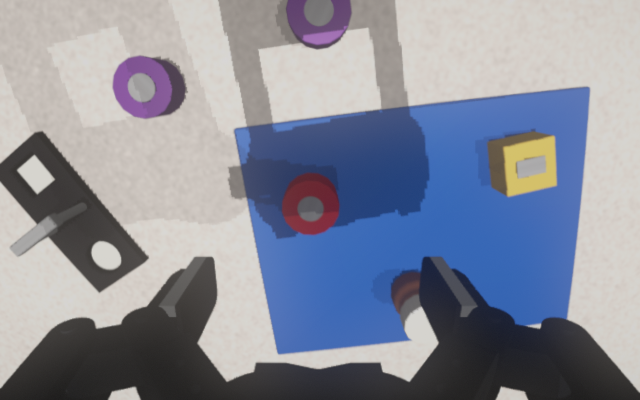

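Request:
send_rows([
  {"tx": -0.3, "ty": -0.6, "tz": 3, "wx": 0, "wy": 0, "wz": 0, "jaw": 0},
  {"tx": 0, "ty": 0, "tz": 3, "wx": 0, "wy": 0, "wz": 0, "jaw": 0},
  {"tx": 0, "ty": 0, "tz": 1, "wx": 0, "wy": 0, "wz": 0, "jaw": 0},
  {"tx": 0, "ty": 0, "tz": 0, "wx": 0, "wy": 0, "wz": 0, "jaw": 0},
])

```text
t: 2.75
tool_pos: [0.5351, 0.1122, 0.0652]
tool_rot: [0.198, 3.119, 0.008]
contact_force: [-0.0, -0.5, -0.7]
opening: 0.0854
```

```bash
python3 - <<'E'
from h import *
plan([0.529,0.109,0.026],82.4)
E
```

```text
t 2.75 pos [0.5351 0.1122 0.0652] jawyaw 82.74 zax [ 0.017  0.004 -1.   ] q6 [ 0.07 -1.38] open 0.0854 F [-0.  -0.5 -0.7]
delta cm [ 0.62 -0.42  3.91]
turn [0.0062 0.0162 0.0059]
```

Request:
send_rows([
  {"tx": 0.6, "ty": -0.4, "tz": 0, "wx": 0.006, "wy": 0.016, "wz": 0.006, "jaw": 0},
  {"tx": 0, "ty": 0, "tz": 0, "wx": 0, "wy": 0, "wz": 0, "jaw": 0},
])

```text
t: 3.0
tool_pos: [0.5301, 0.1092, 0.0683]
tool_rot: [0.208, 3.131, 0.001]
contact_force: [-0.4, -0.1, -0.6]
opening: 0.086
```

```bash
python3 - <<'E'
from h import *
plan([0.529,0.109,0.026],82.4)
E
```

```text
t 3.0 pos [0.5301 0.1092 0.0683] jawyaw 82.39 zax [ 0.004  0.    -1.   ] q6 [ 0.07 -1.37] open 0.086 F [-0.4 -0.1 -0.6]
delta cm [ 0.13 -0.04  4.23]
turn [ 0.0007  0.0039 -0.0001]
```

Request:
send_rows([
  {"tx": 0.1, "ty": 0, "tz": 1.5, "wx": 0, "wy": 0.004, "wz": 0, "jaw": 0},
  {"tx": 0, "ty": 0, "tz": 1.5, "wx": 0, "wy": 0, "wz": 0, "jaw": 0},
  {"tx": 0, "ty": 0, "tz": 0.8, "wx": 0, "wy": 0, "wz": 0, "jaw": 0},
  {"tx": 0, "ty": 0, "tz": 0, "wx": 0, "wy": 0, "wz": 0, "jaw": 0},
])

```text
t: 3.5
tool_pos: [0.529, 0.1092, 0.0277]
tool_rot: [-0.209, -3.134, -0.001]
contact_force: [-0.1, 0.3, 0.1]
opening: 0.0853
```

```bash
python3 - <<'E'
from h import *
plan([0.529,0.109,0.026],82.4)
E
```

```text
t 3.5 pos [0.529  0.1092 0.0277] jawyaw 82.38 zax [-0.     0.001 -1.   ] q6 [ 0.07 -1.37] open 0.0853 F [-0.1  0.3  0.1]
delta cm [-0.   -0.02  0.17]
turn [ 0.0007 -0.0005 -0.0004]
```

Request:
send_rows([
  {"tx": 0, "ty": 0, "tz": 0.35, "wx": 0, "wy": 0, "wz": 0, "jaw": 0},
  {"tx": 0, "ty": 0, "tz": 0, "wx": 0, "wy": 0, "wz": 0, "jaw": 0.3},
  {"tx": 0, "ty": 0, "tz": 0, "wx": 0, "wy": 0, "wz": 0, "jaw": 0.7},
  {"tx": 0, "ty": 0, "tz": 0, "wx": 0, "wy": 0, "wz": 0, "jaw": 0.7},
  {"tx": 0, "ty": 0, "tz": 0, "wx": 0, "wy": 0, "wz": 0, "jaw": 0.7},
], squeeze=30)

```text
t: 4.12
tool_pos: [0.53, 0.1093, 0.0251]
tool_rot: [0.209, 3.133, 0.002]
contact_force: [0.7, -0.0, -0.5]
opening: 0.0389
```

```bash
python3 - <<'E'
from h import *
plan([0.529,0.109,0.026],82.4)
E
```

```text
t 4.125 pos [0.53   0.1093 0.0251] jawyaw 82.38 zax [ 0.002  0.001 -1.   ] q6 [ 0.07 -1.37] open 0.0389 F [ 0.7 -0.  -0.5]
delta cm [ 0.1  -0.05 -0.09]
turn [ 0.0012  0.0015 -0.0004]
```

Request:
send_rows([
  {"tx": 0, "ty": 0, "tz": -1, "wx": 0, "wy": 0, "wz": 0, "jaw": 0.7},
  {"tx": 0, "ty": 0, "tz": -4, "wx": 0, "wy": 0, "wz": 0, "jaw": 0.7},
  {"tx": 0, "ty": 0, "tz": -5, "wx": 0, "wy": 0, "wz": 0, "jaw": 0.7},
  {"tx": 0, "ty": 0, "tz": -5, "wx": 0, "wy": 0, "wz": 0, "jaw": 0.7},
  {"tx": 0, "ty": 0, "tz": -2, "wx": 0, "wy": 0, "wz": 0, "jaw": 0.7},
])

```text
t: 4.75
tool_pos: [0.5279, 0.109, 0.2001]
tool_rot: [-0.209, -3.132, -0.001]
contact_force: [-0.2, 0.5, -1.4]
opening: 0.0385
```

```bash
python3 - <<'E'
from h import *
plan([0.5755,-0.2645,0.2],82.4)
im,ci=shot('wrist','wrist3'); red(im,ci,.029)
E
```

```text
t 4.75 pos [0.5279 0.109  0.2001] jawyaw 82.38 zax [-0.003  0.001 -1.   ] q6 [ 0.07 -1.37] open 0.0385 F [-0.2  0.5 -1.4]
delta cm [-9.670e+00 -3.639e+01 -3.000e-02]
turn [ 0.0003 -0.0027 -0.0004]
outer 318.4 270.5 6528.5 [0.6202 0.0964 0.029 ]
hole 317.7 277.1 1497.5 [0.6272 0.0948 0.029 ]
```

View pics/wrist3.png

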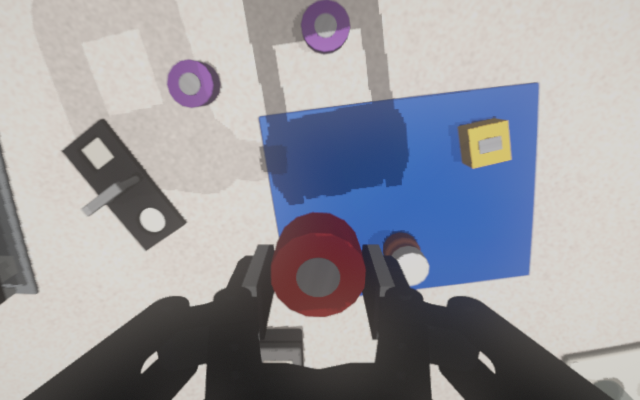

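Request:
send_rows([
  {"tx": -1.5, "ty": -3.0, "tz": 0, "wx": 0, "wy": 0, "wz": 0, "jaw": 0.7},
  {"tx": -2, "ty": -5, "tz": 0, "wx": 0, "wy": 0, "wz": 0, "jaw": 0.7},
  {"tx": -2, "ty": -5.5, "tz": 0, "wx": 0, "wy": 0, "wz": 0, "jaw": 0.7},
  {"tx": -2, "ty": -5.5, "tz": 0, "wx": 0, "wy": 0, "wz": 0, "jaw": 0.7},
  {"tx": -2, "ty": -5, "tz": 0, "wx": 0, "wy": 0, "wz": 0, "jaw": 0.7},
])

```text
t: 5.42
tool_pos: [0.5926, -0.1442, 0.2025]
tool_rot: [0.196, 3.132, 0.004]
contact_force: [0.8, 0.6, -0.1]
opening: 0.0387
```

```bash
python3 - <<'E'
from h import *
ci=load('wrist3')
M=Ro.from_rotvec([-0.209, -3.132, -0.001]).as_matrix()
p=onz(ci,317.7,277.1,.2045); print('puck in tool', M.T@(p-[0.5279,0.109,0.2001]))
plan([0.6255,-0.27,0.2],82.4)
E
```

```text
puck in tool [ 0.00070764 -0.00101592 -0.0043986 ]
t 5.425 pos [ 0.5926 -0.1442  0.2025] jawyaw 82.83 zax [ 0.003  0.002 -1.   ] q6 [-0.36 -1.81] open 0.0387 F [ 0.8  0.6 -0.1]
delta cm [ -4.83 -12.07   0.23]
turn [0.0026 0.0029 0.0076]
```

Request:
send_rows([
  {"tx": -2, "ty": -4.5, "tz": 0, "wx": 0, "wy": 0, "wz": 0, "jaw": 0.7},
  {"tx": -2, "ty": -4, "tz": 0, "wx": 0, "wy": 0, "wz": 0, "jaw": 0.7},
  {"tx": -0.8, "ty": -2, "tz": 0, "wx": 0, "wy": 0, "wz": 0, "jaw": 0.7},
  {"tx": 0, "ty": 0, "tz": 0, "wx": 0, "wy": 0, "wz": 0, "jaw": 0.7},
  {"tx": 0, "ty": 0, "tz": 0, "wx": 0, "wy": 0, "wz": 0, "jaw": 0.7},
])

```text
t: 6.05
tool_pos: [0.6259, -0.2596, 0.1988]
tool_rot: [-0.203, -3.133, -0.009]
contact_force: [-0.6, -0.8, -1.6]
opening: 0.0387
```

```bash
python3 - <<'E'
from h import *
plan([0.6255,-0.27,0.2],82.4)
im,ci=shot('wrist','wrist4'); red(im,ci,.029)
E
```

```text
t 6.05 pos [ 0.6259 -0.2596  0.1988] jawyaw 82.6 zax [-0.001  0.006 -1.   ] q6 [-0.5  -1.95] open 0.0387 F [-0.6 -0.8 -1.6]
delta cm [-0.09 -1.04 -0.12]
turn [ 0.0056 -0.002   0.0035]
outer 318.0 274.0 6006.0 [ 0.7215 -0.2717  0.029 ]
hole 317.7 277.0 1498.0 [ 0.7247 -0.2724  0.029 ]
```

View pics/wrist4.png

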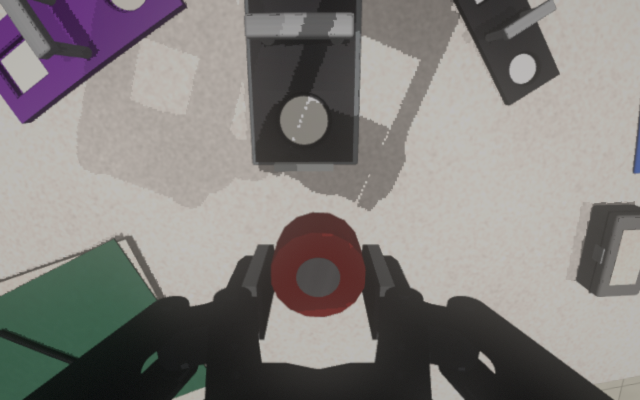

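```bash
cat >> h.py <<'E'
def pocket(im,ci,box,z=.038,thr=95,tag=None):
    x0,y0,x1,y1=box; g=cv2.cvtColor(np.asarray(im),cv2.COLOR_RGB2GRAY)
    m=np.zeros_like(g); m[y0:y1,x0:x1]=(g[y0:y1,x0:x1]>thr)*255
    cs,_=cv2.findContours(m,cv2.RETR_EXTERNAL,cv2.CHAIN_APPROX_NONE)
    c=max(cs,key=cv2.contourArea); e=cv2.fitEllipse(cv2.convexHull(c)); print('pocket',e,cv2.contourArea(c),onz(ci,*e[0],z).round(4))
    # width in metres
    P=np.array([onz(ci,*q[0],z) for q in c]); print('extent',np.ptp(P,0).round(4),((P.max(0)+P.min(0))/2).round(4))
E
python3 - <<'E'
from h import *
im=cv2.cvtColor(cv2.imread('pics/wrist4.png'),cv2.COLOR_BGR2RGB); ci=load('wrist4')
pocket(im,ci,(272,85,340,152)); pocket(im,ci,(272,85,340,152),thr=75)
im=cv2.cvtColor(cv2.imread('pics/top0.png'),cv2.COLOR_BGR2RGB); ci=load('top0')
pocket(im,ci,(388,195,416,222),thr=130)
E
```

```text
pocket ((303.5810546875, 119.73686218261719), (47.24052810668945, 48.15272521972656), 4.061021327972412) 1729.5 [ 0.5745 -0.2646  0.038 ]
extent [0.0385 0.0385 0.    ] [ 0.5749 -0.2648  0.038 ]
pocket ((303.5666809082031, 119.70291137695312), (48.16707229614258, 48.98931884765625), 3.8470613956451416) 1800.0 [ 0.5745 -0.2646  0.038 ]
extent [0.0393 0.0393 0.    ] [ 0.575  -0.2647  0.038 ]
pocket ((401.77056884765625, 208.29571533203125), (13.63940143585205, 14.481732368469238), 123.99879455566406) 142.5 [ 0.5759 -0.2638  0.038 ]
extent [0.0339 0.0339 0.    ] [ 0.5754 -0.2632  0.038 ]
```

Request:
send_rows([
  {"tx": 2.5, "ty": -0.5, "tz": 0, "wx": 0.0056, "wy": -0.002, "wz": 0.0035, "jaw": 0.7},
  {"tx": 2.5, "ty": 0, "tz": 2, "wx": 0, "wy": 0, "wz": 0, "jaw": 0.7},
  {"tx": 0, "ty": 0, "tz": 4, "wx": 0, "wy": 0, "wz": 0, "jaw": 0.7},
  {"tx": 0, "ty": 0, "tz": 2, "wx": 0, "wy": 0, "wz": 0, "jaw": 0.7},
  {"tx": 0, "ty": 0, "tz": 0, "wx": 0, "wy": 0, "wz": 0, "jaw": 0.7},
])

```text
t: 6.72
tool_pos: [0.5753, -0.2514, 0.1194]
tool_rot: [0.195, 3.132, -0.001]
contact_force: [-0.6, -0.4, -0.6]
opening: 0.0384
```

```bash
python3 - <<'E'
from h import *
plan([0.5755,-0.2638,0.08],82.4)
E
```

```text
t 6.725 pos [ 0.5753 -0.2514  0.1194] jawyaw 82.88 zax [ 0.003 -0.001 -1.   ] q6 [-0.53 -1.98] open 0.0384 F [-0.6 -0.4 -0.6]
delta cm [-0.16 -1.23  3.94]
turn [-0.0006  0.0034  0.0083]
```

Request:
send_rows([
  {"tx": -0.16, "ty": -1.23, "tz": 0, "wx": 0, "wy": 0.0034, "wz": 0.0083, "jaw": 0.7},
  {"tx": 0, "ty": 0, "tz": 1.5, "wx": 0, "wy": 0, "wz": 0, "jaw": 0.7},
  {"tx": 0, "ty": 0, "tz": 0, "wx": 0, "wy": 0, "wz": 0, "jaw": 0.7},
  {"tx": 0, "ty": 0, "tz": 0, "wx": 0, "wy": 0, "wz": 0, "jaw": 0.7},
])

```text
t: 7.22
tool_pos: [0.5781, -0.266, 0.1076]
tool_rot: [0.208, 3.129, -0.006]
contact_force: [0.1, -0.2, 0.0]
opening: 0.0386
```

```bash
python3 - <<'E'
from h import *
plan([0.5755,-0.2638,0.08],82.4)
E
```

```text
t 7.225 pos [ 0.5781 -0.266   0.1076] jawyaw 82.39 zax [ 0.005 -0.004 -1.   ] q6 [-0.55 -1.99] open 0.0386 F [ 0.1 -0.2  0. ]
delta cm [0.31 0.19 2.76]
turn [-0.0032  0.0056 -0.0001]
```

Request:
send_rows([
  {"tx": 0.3, "ty": 0.2, "tz": 1, "wx": -0.003, "wy": 0.0056, "wz": 0, "jaw": 0.7},
  {"tx": 0, "ty": 0, "tz": 1, "wx": 0, "wy": 0, "wz": 0, "jaw": 0.7},
  {"tx": 0, "ty": 0, "tz": 0, "wx": 0, "wy": 0, "wz": 0, "jaw": 0.7},
  {"tx": 0, "ty": 0, "tz": 0, "wx": 0, "wy": 0, "wz": 0, "jaw": 0.7},
])

```text
t: 7.72
tool_pos: [0.5752, -0.2632, 0.086]
tool_rot: [-0.208, -3.134, -0.0]
contact_force: [-0.4, -0.5, 0.4]
opening: 0.0388
```

```bash
python3 - <<'E'
from h import *
plan([0.5755,-0.2638,0.067],82.4)
im,ci=shot('wrist','wrist5')
im,ci=shot('side','side5'); cv2.imwrite('pics/side5c.png',cv2.resize(cv2.cvtColor(im[220:320,270:400],cv2.COLOR_RGB2BGR),None,fx=6,fy=6,interpolation=cv2.INTER_CUBIC))
E
```

```text
t 7.725 pos [ 0.5752 -0.2632  0.086 ] jawyaw 82.4 zax [-0.001  0.    -1.   ] q6 [-0.55 -1.98] open 0.0388 F [-0.4 -0.5  0.4]
delta cm [-0.04 -0.05  1.9 ]
turn [ 0.0002 -0.0007  0.    ]
```

View pics/wrist5.png

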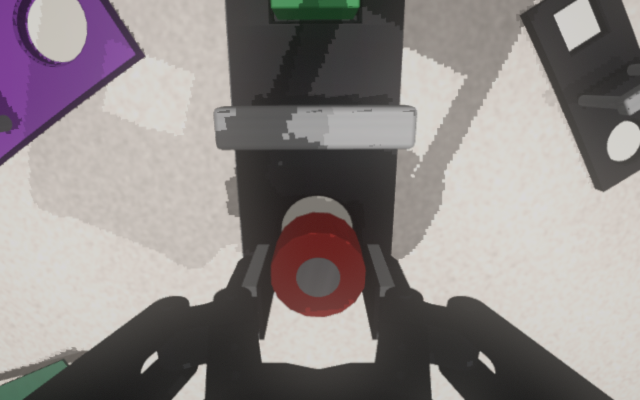

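View pics/side5c.png

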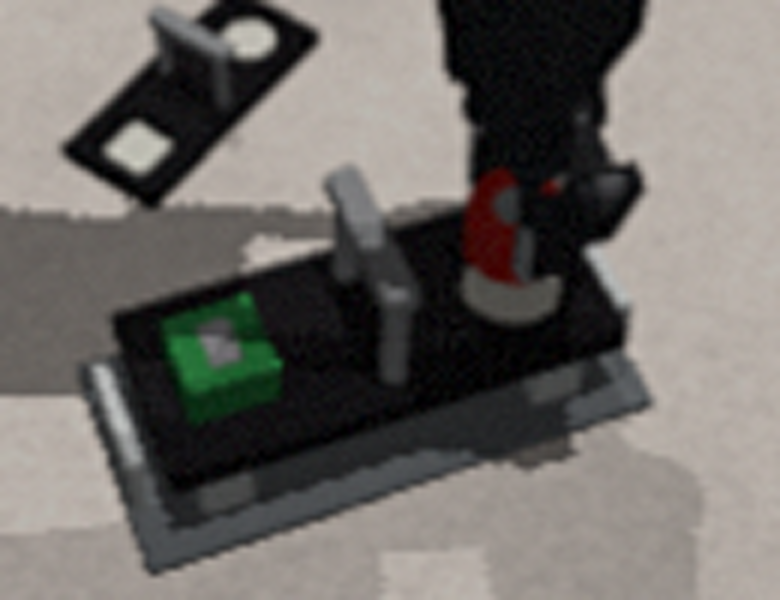

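Request:
send_rows([
  {"tx": -0.04, "ty": -0.05, "tz": 0.8, "wx": 0, "wy": 0, "wz": 0, "jaw": 0.7},
  {"tx": 0, "ty": 0, "tz": 0.8, "wx": 0, "wy": 0, "wz": 0, "jaw": 0.7},
  {"tx": 0, "ty": 0, "tz": 0, "wx": 0, "wy": 0, "wz": 0, "jaw": 0.7},
])

```text
t: 8.2
tool_pos: [0.5756, -0.2639, 0.0693]
tool_rot: [-0.208, -3.134, -0.0]
contact_force: [-0.2, -0.5, -0.5]
opening: 0.0388
```

```bash
python3 - <<'E'
from h import *
plan([0.5755,-0.2638,0.059],82.4)
im,ci=shot('wrist','wrist6')
E
```

```text
t 8.2 pos [ 0.5756 -0.2639  0.0693] jawyaw 82.4 zax [-0.  0. -1.] q6 [-0.55 -1.99] open 0.0388 F [-0.2 -0.5 -0.5]
delta cm [0.01 0.01 1.03]
turn [ 0.     -0.0003  0.    ]
```

View pics/wrist6.png

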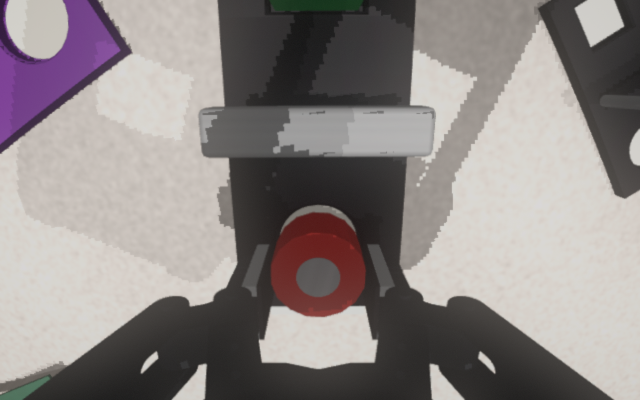

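Request:
send_rows([
  {"tx": 0, "ty": 0, "tz": 0.35, "wx": 0, "wy": 0, "wz": 0, "jaw": 0.7},
  {"tx": 0, "ty": 0, "tz": 0.2, "wx": 0, "wy": 0, "wz": 0, "jaw": 0.7},
  {"tx": 0, "ty": 0, "tz": 0, "wx": 0, "wy": 0, "wz": 0, "jaw": 0.7},
])

```text
t: 8.62
tool_pos: [0.5761, -0.2642, 0.0642]
tool_rot: [0.208, 3.134, -0.001]
contact_force: [-0.0, 0.2, -0.5]
opening: 0.0387
```

```bash
python3 - <<'E'
from h import *
plan([0.5755,-0.2638,0.059],82.4)
E
```

```text
t 8.625 pos [ 0.5761 -0.2642  0.0642] jawyaw 82.4 zax [ 0.001 -0.001 -1.   ] q6 [-0.55 -1.99] open 0.0387 F [-0.   0.2 -0.5]
delta cm [0.07 0.03 0.52]
turn [-0.0006  0.0011  0.0001]
```

Request:
send_rows([
  {"tx": 0.06, "ty": 0.03, "tz": 0.2, "wx": 0, "wy": 0, "wz": 0, "jaw": 0.7},
  {"tx": 0, "ty": 0, "tz": 0.2, "wx": 0, "wy": 0, "wz": 0, "jaw": 0.7},
  {"tx": 0, "ty": 0, "tz": 0, "wx": 0, "wy": 0, "wz": 0, "jaw": 0.7},
])

```text
t: 9.0
tool_pos: [0.5757, -0.2639, 0.0602]
tool_rot: [0.208, 3.133, -0.001]
contact_force: [-1.0, 0.8, -1.4]
opening: 0.0389
```

```bash
python3 - <<'E'
from h import *
plan([0.5755,-0.2638,0.059],82.4)
im,ci=shot('wrist','wrist7')
E
```

```text
t 9.0 pos [ 0.5757 -0.2639  0.0602] jawyaw 82.4 zax [ 0.001 -0.001 -1.   ] q6 [-0.55 -1.99] open 0.0389 F [-1.   0.8 -1.4]
delta cm [0.02 0.01 0.12]
turn [-0.0008  0.0015  0.    ]
```

View pics/wrist7.png

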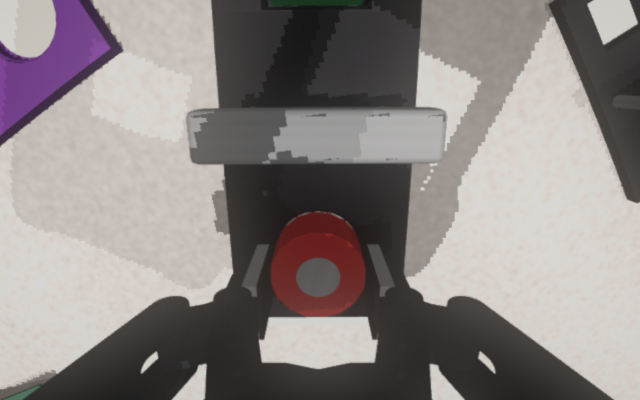

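Request:
send_rows([
  {"tx": 0, "ty": 0, "tz": 0.1, "wx": 0, "wy": 0, "wz": 0, "jaw": 0.7},
  {"tx": 0, "ty": 0, "tz": 0, "wx": 0, "wy": 0, "wz": 0, "jaw": 0.35},
  {"tx": 0, "ty": 0, "tz": 0, "wx": 0, "wy": 0, "wz": 0, "jaw": 0.2},
  {"tx": 0, "ty": 0, "tz": 0, "wx": 0, "wy": 0, "wz": 0, "jaw": 0.2},
])

```text
t: 9.55
tool_pos: [0.5761, -0.2641, 0.0598]
tool_rot: [0.208, 3.132, -0.002]
contact_force: [-0.6, 0.7, -0.4]
opening: 0.0683
```

```bash
python3 - <<'E'
from h import *
plan([0.5755,-0.2638,0.12],82.4)
im,ci=shot('wrist','wrist8'); red(im,ci,.063)
im,ci=shot('side','side8'); cv2.imwrite('pics/side8c.png',cv2.resize(cv2.cvtColor(im[220:320,270:400],cv2.COLOR_RGB2BGR),None,fx=6,fy=6,interpolation=cv2.INTER_CUBIC))
E
```

```text
t 9.55 pos [ 0.5761 -0.2641  0.0598] jawyaw 82.4 zax [ 0.002 -0.002 -1.   ] q6 [-0.55 -1.99] open 0.0683 F [-0.6  0.7 -0.4]
delta cm [ 0.05  0.02 -6.02]
turn [-0.0012  0.0025  0.0001]
outer 317.9 263.3 7694.5 [ 0.5696 -0.2643  0.063 ]
hole 317.9 275.1 1446.5 [ 0.575 -0.265  0.063]
```

View pics/wrist8.png

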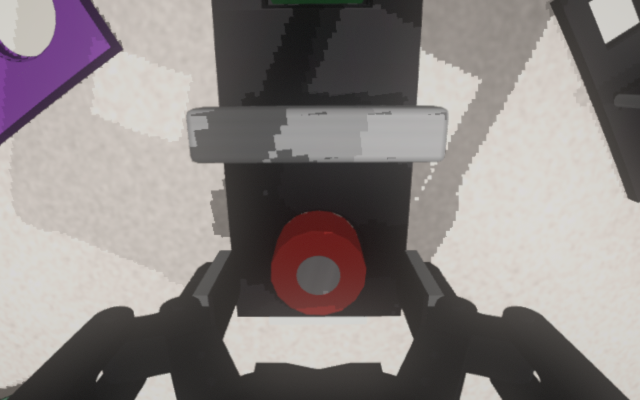

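View pics/side8c.png

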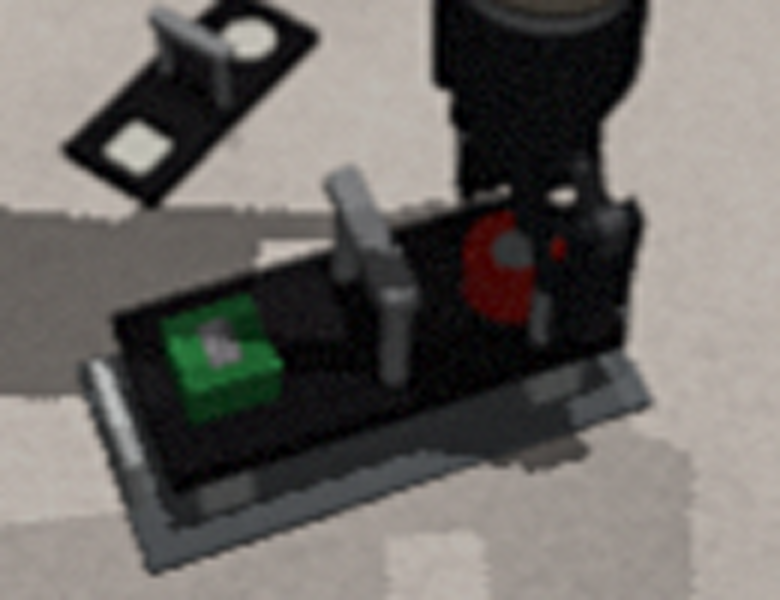

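Request:
send_rows([
  {"tx": 0, "ty": 0, "tz": -1, "wx": 0, "wy": 0, "wz": 0, "jaw": 0.1},
  {"tx": 0, "ty": 0, "tz": -4, "wx": 0, "wy": 0, "wz": 0, "jaw": 0},
  {"tx": 0, "ty": 0, "tz": -5, "wx": 0, "wy": 0, "wz": 0, "jaw": 0},
  {"tx": 0, "ty": 0, "tz": -5, "wx": 0, "wy": 0, "wz": 0, "jaw": 0},
  {"tx": 0, "ty": 0, "tz": -4, "wx": 0, "wy": 0, "wz": 0, "jaw": 0},
])

```text
t: 10.28
tool_pos: [0.5737, -0.2627, 0.253]
tool_rot: [-0.208, -3.13, -0.003]
contact_force: [0.4, -0.2, 0.8]
opening: 0.0853
```

```bash
python3 - <<'E'
from h import *
plan([0.514,-0.2555,0.24],82.4)
im,ci=shot('wrist','wrist9'); red(im,ci,.063)
E
```

```text
t 10.275 pos [ 0.5737 -0.2627  0.253 ] jawyaw 82.4 zax [-0.004  0.002 -1.   ] q6 [-0.55 -1.99] open 0.0853 F [ 0.4 -0.2  0.8]
delta cm [ 6.01 -0.08  1.33]
turn [ 0.0019 -0.0045 -0.    ]
outer 316.5 172.4 1385.0 [ 0.5736 -0.2643  0.063 ]
hole 316.4 174.7 352.5 [ 0.5758 -0.2648  0.063 ]
```

View pics/wrist9.png

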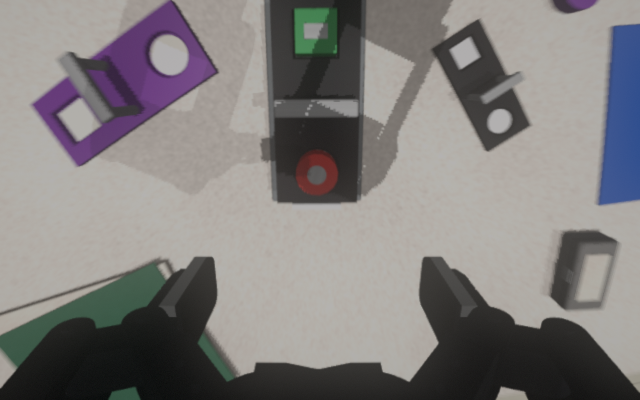

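```bash
python3 - <<'E'
from h import *
im=cv2.cvtColor(cv2.imread('pics/wrist9.png'),cv2.COLOR_BGR2RGB); ci=load('wrist9')
hsv=cv2.cvtColor(im,cv2.COLOR_RGB2HSV)
G=cv2.inRange(hsv,(50,100,40),(80,255,255));G[:,:280]=0;G[:,350:]=0
cs,h=cv2.findContours(G,cv2.RETR_CCOMP,cv2.CHAIN_APPROX_NONE)
for i,c in enumerate(cs):
    if cv2.contourArea(c)>60:
        r=cv2.minAreaRect(c); print(h[0][i][3]>=0,r,onz(ci,*r[0],.063).round(4))
g=cv2.cvtColor(im,cv2.COLOR_RGB2GRAY); m=np.zeros_like(g); m[95:118,268:366]=(g[95:118,268:366]>85)*255
cs,_=cv2.findContours(m,cv2.RETR_EXTERNAL,cv2.CHAIN_APPROX_NONE)
for c in cs:
    if cv2.contourArea(c)>100: 
        r=cv2.minAreaRect(c); print(r, onz(ci,*r[0],.104).round(4)); 
cv2.imwrite('pics/c9.png',cv2.resize(cv2.cvtColor(im[0:220,240:390],cv2.COLOR_RGB2BGR),None,fx=2.7,fy=2.7))
E
```

```text
False ((315.0, 30.5), (45.0, 42.0), 90.0) [ 0.451  -0.2491  0.063 ]
True ((315.5, 30.5), (27.0, 19.0), 0.0) [ 0.451  -0.2487  0.063 ]
((316.4999694824219, 105.99999237060547), (96.99998474121094, 21.999996185302734), -0.0) [ 0.5118 -0.256   0.104 ]
```

View pics/c9.png

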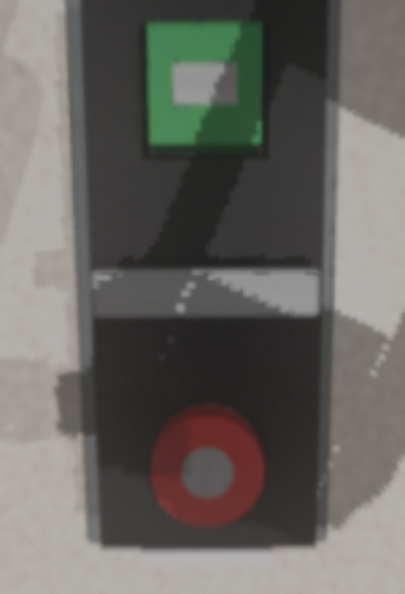

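Request:
send_rows([
  {"tx": 3, "ty": 0, "tz": 0, "wx": 0, "wy": 0, "wz": 0.1, "jaw": 0},
  {"tx": 3, "ty": 0, "tz": 0, "wx": 0, "wy": 0, "wz": 0.18, "jaw": 0},
  {"tx": 0, "ty": 0, "tz": 0, "wx": 0, "wy": 0, "wz": 0.18, "jaw": 0},
  {"tx": 0, "ty": 0, "tz": 0, "wx": 0, "wy": 0, "wz": 0.18, "jaw": 0},
  {"tx": 0, "ty": 0, "tz": 0, "wx": 0, "wy": 0, "wz": 0.18, "jaw": 0},
])

```text
t: 10.95
tool_pos: [0.5165, -0.2535, 0.2674]
tool_rot: [1.469, 2.758, -0.002]
contact_force: [-0.8, -0.6, 0.3]
opening: 0.0851
```

Request:
send_rows([
  {"tx": 0, "ty": 0, "tz": 0, "wx": 0, "wy": 0, "wz": 0.18, "jaw": 0},
  {"tx": 0, "ty": 0, "tz": 0, "wx": 0, "wy": 0, "wz": 0.18, "jaw": 0},
  {"tx": 0, "ty": 0, "tz": 0, "wx": 0, "wy": 0, "wz": 0.18, "jaw": 0},
  {"tx": 0, "ty": 0, "tz": 0, "wx": 0, "wy": 0, "wz": 0.18, "jaw": 0},
  {"tx": 0, "ty": 0, "tz": 0, "wx": 0, "wy": 0, "wz": 0, "jaw": 0},
])

```text
t: 11.58
tool_pos: [0.5164, -0.2535, 0.2707]
tool_rot: [2.367, 2.034, 0.009]
contact_force: [0.0, -0.2, -1.2]
opening: 0.0849
```

```bash
python3 - <<'E'
from h import *
plan([0.5138,-0.256,0.18],-7.5)
E
```

```text
t 11.575 pos [ 0.5164 -0.2535  0.2707] jawyaw -8.65 zax [ 0.018 -0.012 -1.   ] q6 [-0.59 -0.43] open 0.0849 F [ 0.  -0.2 -1.2]
delta cm [-0.21 -0.4   9.06]
turn [ 0.0191  0.009  -0.0202]
```

Request:
send_rows([
  {"tx": -0.2, "ty": -0.4, "tz": 1, "wx": 0.019, "wy": 0.009, "wz": -0.02, "jaw": 0},
  {"tx": 0, "ty": 0, "tz": 4, "wx": 0, "wy": 0, "wz": 0, "jaw": 0},
  {"tx": 0, "ty": 0, "tz": 3, "wx": 0, "wy": 0, "wz": 0, "jaw": 0},
  {"tx": 0, "ty": 0, "tz": 0, "wx": 0, "wy": 0, "wz": 0, "jaw": 0},
])

```text
t: 12.08
tool_pos: [0.5115, -0.2554, 0.1881]
tool_rot: [-2.349, -2.084, 0.001]
contact_force: [0.1, 0.4, 0.6]
opening: 0.0855
```

```bash
python3 - <<'E'
from h import *
plan([0.5138,-0.256,0.09],-7.5)
im,ci=shot('wrist','wrist10'); red(im,ci,.063)
E
```

```text
t 12.075 pos [ 0.5115 -0.2554  0.1881] jawyaw -6.85 zax [-0.002  0.001 -1.   ] q6 [-0.59 -0.47] open 0.0855 F [0.1 0.4 0.6]
delta cm [-0.04  0.26  9.81]
turn [-0.0019 -0.0007  0.0114]
outer 399.8 189.1 2281.0 [ 0.5736 -0.2622  0.063 ]
hole 402.4 192.5 491.0 [ 0.5754 -0.2651  0.063 ]
```

View pics/wrist10.png

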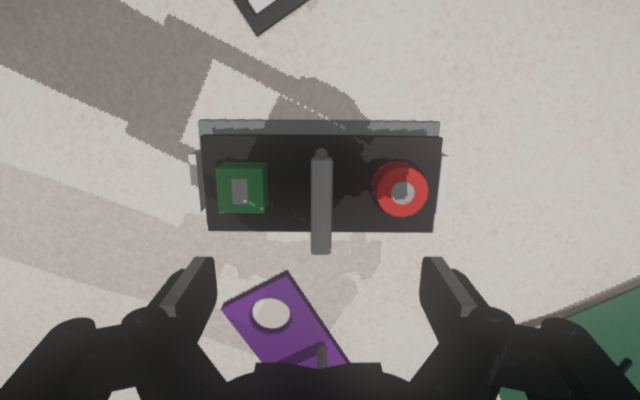

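Request:
send_rows([
  {"tx": 0, "ty": 0.25, "tz": 1.5, "wx": 0, "wy": 0, "wz": 0.011, "jaw": 0},
  {"tx": 0, "ty": 0, "tz": 2, "wx": 0, "wy": 0, "wz": 0, "jaw": 0},
  {"tx": 0, "ty": 0, "tz": 1.5, "wx": 0, "wy": 0, "wz": 0, "jaw": 0},
  {"tx": 0, "ty": 0, "tz": 0, "wx": 0, "wy": 0, "wz": 0, "jaw": 0},
])

```text
t: 12.62
tool_pos: [0.5163, -0.2572, 0.1394]
tool_rot: [2.357, 2.069, 0.002]
contact_force: [-0.0, -0.9, 0.1]
opening: 0.0857
```

```bash
python3 - <<'E'
from h import *
plan([0.5138,-0.256,0.09],-7.5)
E
```

```text
t 12.625 pos [ 0.5163 -0.2572  0.1394] jawyaw -7.44 zax [ 0.004 -0.003 -1.   ] q6 [-0.59 -0.46] open 0.0857 F [-0.  -0.9  0.1]
delta cm [ 0.1  -0.29  4.94]
turn [0.0043 0.0024 0.0011]
```

Request:
send_rows([
  {"tx": 0.1, "ty": -0.25, "tz": 1.2, "wx": 0.004, "wy": 0.002, "wz": 0, "jaw": 0},
  {"tx": 0, "ty": 0, "tz": 1.2, "wx": 0, "wy": 0, "wz": 0, "jaw": 0},
  {"tx": 0, "ty": 0, "tz": 1.2, "wx": 0, "wy": 0, "wz": 0, "jaw": 0},
  {"tx": 0, "ty": 0, "tz": 0, "wx": 0, "wy": 0, "wz": 0, "jaw": 0},
  {"tx": 0, "ty": 0, "tz": 0, "wx": 0, "wy": 0, "wz": 0, "jaw": 0},
])

```text
t: 13.25
tool_pos: [0.5143, -0.2561, 0.1015]
tool_rot: [2.36, 2.072, 0.0]
contact_force: [-0.5, -0.5, -0.2]
opening: 0.0854
```

```bash
python3 - <<'E'
from h import *
plan([0.5138,-0.256,0.09],-7.5)
im,ci=shot('wrist','wrist11'); shot('side','side11')
E
```

```text
t 13.25 pos [ 0.5143 -0.2561  0.1015] jawyaw -7.43 zax [ 0.001 -0.001 -1.   ] q6 [-0.59 -0.46] open 0.0854 F [-0.5 -0.5 -0.2]
delta cm [ 0.01 -0.05  1.15]
turn [0.0011 0.0009 0.0012]
```

View pics/wrist11.png

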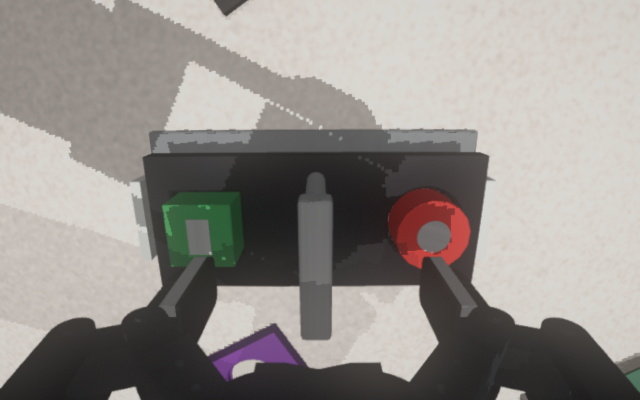

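Request:
send_rows([
  {"tx": 0, "ty": -0.05, "tz": 0.6, "wx": 0, "wy": 0, "wz": 0, "jaw": 0.3},
  {"tx": 0, "ty": 0, "tz": 0.5, "wx": 0, "wy": 0, "wz": 0, "jaw": 0.5},
  {"tx": 0, "ty": 0, "tz": 0, "wx": 0, "wy": 0, "wz": 0, "jaw": 0.5},
  {"tx": 0, "ty": 0, "tz": 0, "wx": 0, "wy": 0, "wz": 0, "jaw": 0.5},
], squeeze=60)

```text
t: 13.85
tool_pos: [0.5142, -0.2563, 0.0907]
tool_rot: [2.359, 2.071, 0.001]
contact_force: [-0.5, 1.3, -0.0]
opening: 0.0425
```

```bash
python3 - <<'E'
from h import *
plan([0.5138,-0.256,0.09],-7.5)
im,ci=shot('wrist','wrist12')
E
```

```text
t 13.85 pos [ 0.5142 -0.2563  0.0907] jawyaw -7.43 zax [ 0.002 -0.002 -1.   ] q6 [-0.59 -0.46] open 0.0425 F [-0.5  1.3 -0. ]
delta cm [ 0.03 -0.04  0.07]
turn [0.0024 0.0015 0.0012]
```

View pics/wrist12.png

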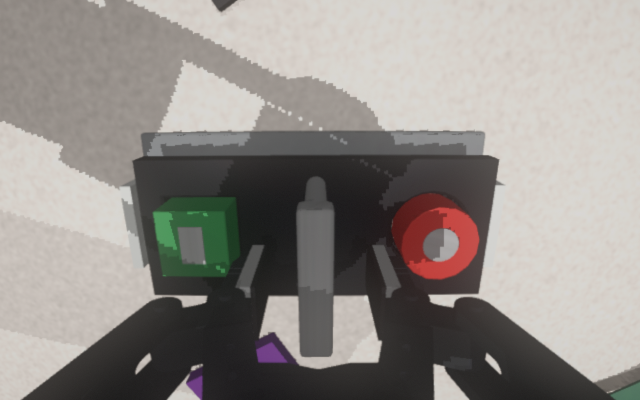

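Request:
send_rows([
  {"tx": 0.03, "ty": -0.03, "tz": 0, "wx": 0.0024, "wy": 0.0015, "wz": 0, "jaw": 0.7},
  {"tx": 0, "ty": 0, "tz": 0, "wx": 0, "wy": 0, "wz": 0, "jaw": 0.8},
  {"tx": 0, "ty": 0, "tz": 0, "wx": 0, "wy": 0, "wz": 0, "jaw": 0.9},
  {"tx": 0, "ty": 0, "tz": 0, "wx": 0, "wy": 0, "wz": 0, "jaw": 1},
  {"tx": 0, "ty": 0, "tz": 0, "wx": 0, "wy": 0, "wz": 0, "jaw": 1},
], squeeze=60)

```text
t: 14.52
tool_pos: [0.5139, -0.2561, 0.0911]
tool_rot: [2.361, 2.073, -0.0]
contact_force: [0.1, -0.4, -0.4]
opening: 0.0126
```

```bash
python3 - <<'E'
from h import *
plan([0.5138,-0.256,0.19],-7.5)
E
```

```text
t 14.525 pos [ 0.5139 -0.2561  0.0911] jawyaw -7.43 zax [-0. -0. -1.] q6 [-0.59 -0.46] open 0.0126 F [ 0.1 -0.4 -0.4]
delta cm [ 0.   -0.01 -9.89]
turn [0.     0.0002 0.0013]
```

Request:
send_rows([
  {"tx": 0, "ty": 0, "tz": -0.3, "wx": 0, "wy": 0, "wz": 0, "jaw": 1},
  {"tx": 0, "ty": 0, "tz": -0.5, "wx": 0, "wy": 0, "wz": 0, "jaw": 1},
  {"tx": 0, "ty": 0, "tz": -0.7, "wx": 0, "wy": 0, "wz": 0, "jaw": 1},
  {"tx": 0, "ty": 0, "tz": -0.7, "wx": 0, "wy": 0, "wz": 0, "jaw": 1},
  {"tx": 0, "ty": 0, "tz": -0.5, "wx": 0, "wy": 0, "wz": 0, "jaw": 1},
], squeeze=80)

```text
t: 15.15
tool_pos: [0.5116, -0.2544, 0.1158]
tool_rot: [-2.356, -2.068, 0.003]
contact_force: [-0.2, 0.8, -4.7]
opening: 0.0124
```

```bash
python3 - <<'E'
from h import *
plan([0.5138,-0.256,0.19],-7.5)
im,ci=shot('wrist','wrist13'); im,ci=shot('side','side13'); cv2.imwrite('pics/side13c.png',cv2.resize(cv2.cvtColor(im[190:320,270:400],cv2.COLOR_RGB2BGR),None,fx=4.5,fy=4.5,interpolation=cv2.INTER_CUBIC))
E
```

```text
t 15.15 pos [ 0.5116 -0.2544  0.1158] jawyaw -7.43 zax [-0.006  0.004 -1.   ] q6 [-0.59 -0.46] open 0.0124 F [-0.2  0.8 -4.7]
delta cm [-0.11  0.19 -7.42]
turn [-0.0061 -0.0031  0.0012]
```

View pics/wrist13.png

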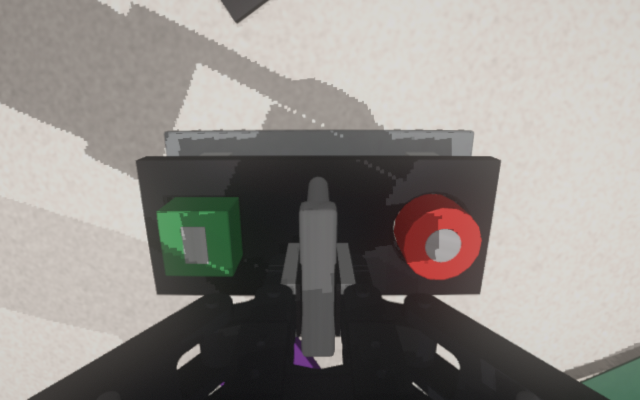

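View pics/side13c.png

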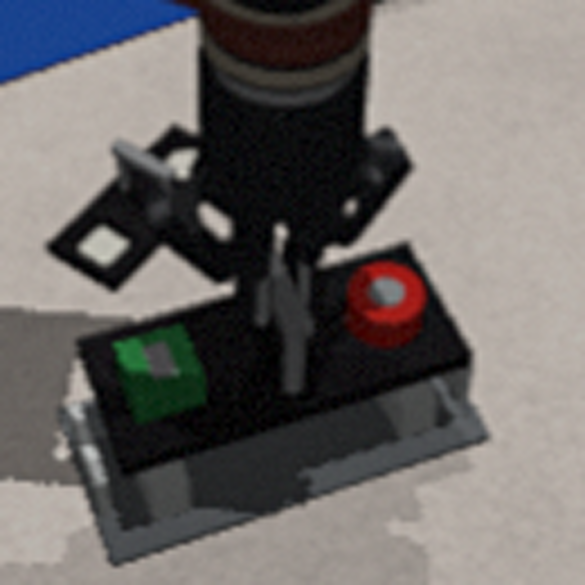

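Request:
send_rows([
  {"tx": 0, "ty": 0.1, "tz": -0.8, "wx": -0.004, "wy": -0.002, "wz": 0, "jaw": 1},
  {"tx": 0, "ty": 0, "tz": -1, "wx": 0, "wy": 0, "wz": 0, "jaw": 1},
  {"tx": 0, "ty": 0, "tz": -1, "wx": 0, "wy": 0, "wz": 0, "jaw": 1},
  {"tx": 0, "ty": 0, "tz": -1, "wx": 0, "wy": 0, "wz": 0, "jaw": 1},
  {"tx": 0, "ty": 0, "tz": -1, "wx": 0, "wy": 0, "wz": 0, "jaw": 1},
])

```text
t: 15.88
tool_pos: [0.5128, -0.2546, 0.167]
tool_rot: [-2.359, -2.072, 0.001]
contact_force: [0.3, -0.4, -5.8]
opening: 0.0125
```

Request:
send_rows([
  {"tx": 0, "ty": 0, "tz": -1, "wx": 0, "wy": 0, "wz": 0, "jaw": 1},
  {"tx": 0, "ty": 0, "tz": -0.8, "wx": 0, "wy": 0, "wz": 0, "jaw": 1},
  {"tx": 0, "ty": 0, "tz": -0.4, "wx": 0, "wy": 0, "wz": 0, "jaw": 1},
  {"tx": 0, "ty": 0, "tz": 0, "wx": 0, "wy": 0, "wz": 0, "jaw": 1},
  {"tx": 0, "ty": 0, "tz": 0, "wx": 0, "wy": 0, "wz": 0, "jaw": 1},
])

```text
t: 16.5
tool_pos: [0.5131, -0.2548, 0.1915]
tool_rot: [-2.36, -2.073, 0.0]
contact_force: [-0.5, -0.4, -4.8]
opening: 0.0121
```

```bash
python3 - <<'E'
from h import *
plan([0.5138,-0.256,0.19],-7.5); print(ctrl.get_obs()['wrist_torque'],ctrl.get_obs()['dq'].round(4))
E
```

```text
t 16.5 pos [ 0.5131 -0.2548  0.1915] jawyaw -7.43 zax [-0.  0. -1.] q6 [-0.59 -0.46] open 0.0121 F [-0.5 -0.4 -4.8]
delta cm [-0.11  0.08  0.15]
turn [-0.0003 -0.0002  0.0013]
[-0.02478434 -0.01382081 -0.02236812] [ 0.0004  0.0002  0.0023 -0.0025 -0.0014  0.0079]
```

Now 100 mm up. I'll let it settle and then do the final check.

Request:
send_rows([
  {"tx": 0, "ty": 0, "tz": 0, "wx": 0, "wy": 0, "wz": 0, "jaw": 1},
  {"tx": 0, "ty": 0, "tz": 0, "wx": 0, "wy": 0, "wz": 0, "jaw": 1},
  {"tx": 0, "ty": 0, "tz": 0, "wx": 0, "wy": 0, "wz": 0, "jaw": 1},
])

```text
t: 16.88
tool_pos: [0.5126, -0.2545, 0.1903]
tool_rot: [-2.359, -2.071, 0.001]
contact_force: [0.3, 0.7, -5.0]
opening: 0.0122
```

```bash
python3 - <<'E'
from h import *
plan([0.5138,-0.256,0.19],-7.5)
im,ci=shot('wrist','wrist14'); red(im,ci,.163); im,ci=shot('side','side14'); shot('top','top14')
plan([0.5138,-0.256,0.19],-7.5)
a=im[140:330,240:420]; cv2.imwrite('pics/side14c.png',cv2.resize(cv2.cvtColor(a,cv2.COLOR_RGB2BGR),None,fx=3.1,fy=3.1,interpolation=cv2.INTER_CUBIC))
E
```

```text
t 16.875 pos [ 0.5126 -0.2545  0.1903] jawyaw -7.43 zax [-0.002  0.001 -1.   ] q6 [-0.59 -0.46] open 0.0122 F [ 0.3  0.7 -5. ]
delta cm [-0.13  0.13  0.03]
turn [-0.0021 -0.0011  0.0012]
outer 436.7 236.9 5537.0 [ 0.5715 -0.2584  0.163 ]
hole 442.8 245.0 1009.5 [ 0.5744 -0.2632  0.163 ]
t 17.025 pos [ 0.5127 -0.2546  0.1905] jawyaw -7.43 zax [-0.002  0.001 -1.   ] q6 [-0.59 -0.46] open 0.0124 F [-0.2  0.3 -4.9]
delta cm [-0.13  0.13  0.05]
turn [-0.0019 -0.001   0.0012]
```

View pics/wrist14.png

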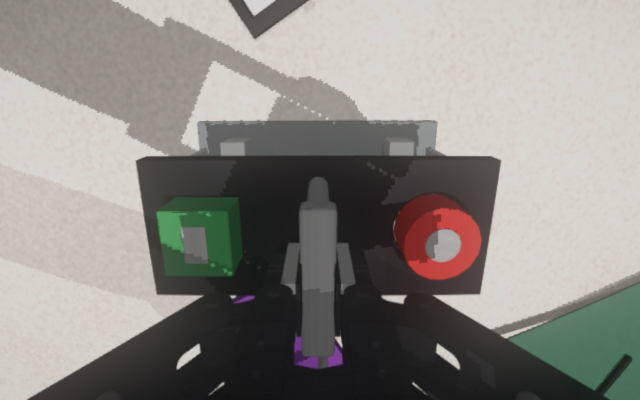

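View pics/side14c.png

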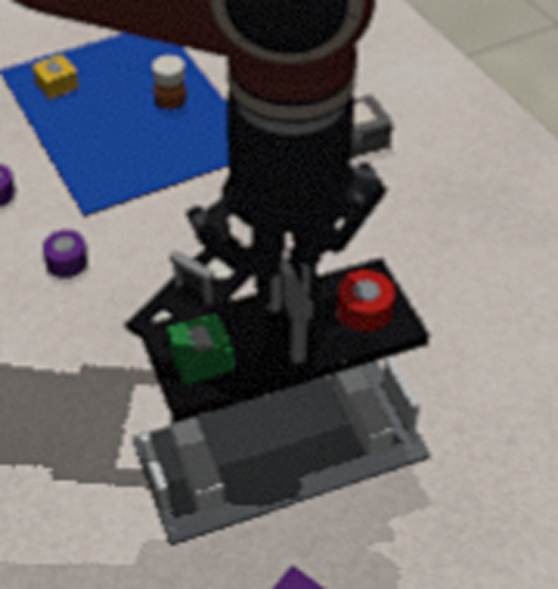

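View pics/top14.png

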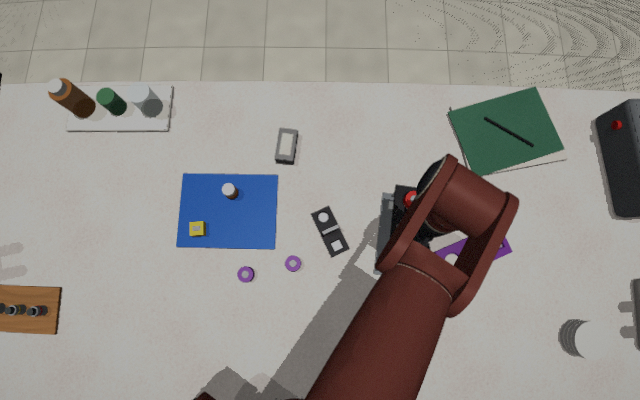

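The wrist picture is unchanged between the two lift heights (green block at 195,242, red disc at 443,245), so nothing slipped or tilted. The bystanders are where they started: jar (231,191), yellow block (197,229), slide box (287,146).

```bash
python3 -c "
from station import ctrl
print(ctrl.finish_job())"
```

```text
the job is handed in; nothing more can be done
None
```

I seated the red puck in the round pocket of the large black carrier and let go of it. Then I took the carrier by its handle and lifted it about 100 mm straight off the stand. I handed the job in at about 17 s with the gripper still holding it. No verdict was reported.

**Last checks:**
- **Position and tilt:** The tool is at z 0.190 m and within about 0.002 rad of vertical. The arm was nearly still, with all joint speeds under 0.01 rad/s.
- **Grip:** The load is steady at about 4.9 N, which matches the carrier with both specimens. The finger opening is 12.4 mm on the 14 mm bar. It also read about 1.3 mm low on the puck, so this looks like a sensor bias.
- **Specimens:** Both look flat in their pockets, in the wrist and side pictures. The wrist picture did not change between the two lift heights, so nothing slipped.
- **Bystanders:** The jar, yellow block and slide box are at their starting pixels.

**Small disagreements:** The top and wrist cameras differed by about 1 mm on the pocket position. I corrected for this using the wrist camera's view of the held puck. Moves also landed up to 15 mm off target at first, so I re-measured and corrected before each contact.

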